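# Empty the cedar-ball bin into the tray

### The job

In the pillow shop's sample organiser, take the white insert bin with the blue grip tab and lift it straight up out of the wooden frame, keeping it level until it is clear. Then tip its two brown cedar balls into the grey open tray, and stand the empty bin upright on the cork pad beside that tray.

Things in the scene. Friction and masses are not known exactly. Their poses are not given: they have to be found in the camera images.
- bin_blue: White hopper bin, the only one with a blue tab, 100 (x) x 72 (y) x 55 mm, 0.08-0.17 kg. Origin: centre of underside, z up, +x to its rear. Tab on the rear wall: centre x=+42, y=0, 16 thick (x), 30 wide (y), 50 to 100 mm up. Front is a 40 degree chute to an open lip at x=-48, 39 mm up. Starts in a fixed wooden frame, 2 mm play, floor 6 mm, rim 40 mm over the table, tab away from the robot within 12 degrees.
- ball_blue1_center (a point): Centre of the first brown cedar ball in the blue-tabbed bin, 30 mm across, 12 g, loose on the bin's floor. Rolls freely: it leaves over the bin's lip when the bin is tipped lip-down by 55 to 65 degrees.
- ball_blue2_center (a point): Centre of the second brown cedar ball in the blue-tabbed bin, of the same size, rolling freely.
- tray: Fixed dark board 180 (x) x 310 (y) x 8 mm on the table, left or right of the frame. Origin: centre of underside, z up, +x away from the robot within 12 degrees. Grey open tray on it: centre y=+77 mm, outside 170 (x) x 150 (y), walls 5, rim 55, inner floor 13 mm over the table. Cork pad: centre y=-80 mm, 140 (x) x 130 (y), top 12 mm over the table. Clutter to 0.18 m tall stands over 40 mm away from it and the frame.
Not all that is in view belongs to the job. Leave any purple look-alike of the bin_blue alone. Leave any orange look-alike of the part that bears ball_blue1_center alone.

How it is judged (in metres and radians):
On the way, in this order (a step that is already met when the one before it is completed fails the run):
1. the blue-tabbed bin is lifted clear of the frame, level within 15 degrees (height (world z) of bin_blue above 0.05 m and angle between bin_blue's own z axis and vertical below 0.26 rad), for 0.2 s.
2. the bin is tipped by more than 35 degrees, held above the table (height (world z) of bin_blue above 0.05 m and angle between bin_blue's own z axis and vertical above 0.61 rad).
At the end, for the whole second after the job is handed in: Both cedar balls lie inside the grey tray, and the blue-tabbed bin stands upright (within 6 degrees), released and still on the cork pad, its centre within 40 mm of the pad's centre along each side of the pad (x of ball_blue1_center in the frame of tray between -0.082 and 0.082 m and y of ball_blue1_center in the frame of tray between 0.005 and 0.149 m and z of ball_blue1_center in the frame of tray between 0.015 and 0.05 m and x of ball_blue2_center in the frame of tray between -0.082 and 0.082 m and y of ball_blue2_center in the frame of tray between 0.005 and 0.149 m and z of ball_blue2_center in the frame of tray between 0.015 and 0.05 m and x of bin_blue in the frame of tray between -0.04 and 0.04 m and y of bin_blue in the frame of tray between -0.12 and -0.04 m and z of bin_blue in the frame of tray between 0.007 and 0.017 m and angle between bin_blue's own z axis and vertical below 0.1 rad and linear speed of bin_blue below 0.02 m/s); the robot touches nothing.
It also fails if it takes over 51 s, if anything falls off the work surface, if the arm or the gripper's body presses on something with over 40 N, if the wrist force passes 120 N, or if a joint passes its speed limit or range.

### The arm

A 6-joint arm with a two-finger parallel gripper is mounted at the origin on the work surface. World frame = base frame: x ahead of the robot, y to its left, z up, the work surface at z = 0. Lengths are in mm, angles in rad, forces in N, time in s.
With the tool pointing down it reaches from about 150 to 775 mm from the base axis. Payload 6.1 kg.
Tool frame: the origin (TCP) lies midway between the tips of the shut fingers; the grasp point (between the pads) lies 19 mm behind it; z points along the fingers, y is the line along which they close (so a half turn about z gives the same grasp; the last joint's range is limited). The gripper opens to 85 mm and grips with 20 to 120 N. Pads are 22 mm wide; open, the fingers measure 114 mm over their backs; the gripper's body (76 mm by 85 mm) begins 54 mm behind the grasp point. The pads swing forward as they close: fully open they stand 13 mm farther back than shut.
Start: joints at [1.339, 0.126, -0.04, 1.405, 0, 1.571], TCP at [120.603, 510.943, 231.295] pointing down, gripper open.
Joint ranges: [-2.72, 2.72], [-0.95, 1.95], [-1.27, 1.35], [-1.78, 2.02], [-1.46, 1.47], [-3.14, 3.14]. Speed limits (rad/s): [2.39, 2.39, 3.01, 3.14, 3.14, 3.14].

### API

Orientations are given as a unit quaternion [x, y, z, w].
In Python, from rig import bot, imaging, job, finder gives the robot as it stands.
- The arm moves only by the tool carry_out, never from a script. Its argument "plan" is a list of rows, each a list of 5 numbers: the closure, from 0 (fully open) to 1 (shut), then the shift along the tool's x, y, z in cm, then the turn about the tool's z in degrees. In form: [[claw, tx, ty, tz, spin], ...]. A call has 1 to 5 rows; each row shifts and turns the commanded pose from where the row before left it, along the tool's axes as they then stand; what a row does not reach is not made up. A row lasts 1/8 s, in which the tool goes at most 62.5 mm and 10.7 degrees, less where a joint would pass 70% of its speed; a pose out of reach is approached as far as the arm can. A call with a gripper value outside its range is refused whole. The fingers move at their own pace and stop on an object; the grip force is fixed at half the most. Time passes only in rows, so rows that do not move let the fingers close. It gives the time, the measured TCP pose, the force, the opening and the grip force at its end, in the units of the state.
- bot.observe(): the state, without advancing time (a new reading comes with each control period).
- imaging.grab_frame(name): name is "scene" or "top"; returns a dict with "color" (400x640x3 uint8, blue, green, red), "depth" (400x640 float32, mm along the optical axis (not along the pixel's ray), 0 where there is no reading), "vertical_fov" (degrees; the focal length in pixels is half the picture's height over the tangent of half this angle, whatever the lens; pixels are square), "cx", "cy" (the principal point, pixels), "k1" (the pictures are not rectified: a ray, as slopes to the right and down, at radius r is drawn at 1 + k1 r^2 times it, then the intrinsics apply), "extrinsics" (4x4, takes a point from camera to world coordinates). Camera axes: x right, y up, looking along -z (the intrinsics and any distortion apply to the point x, -y, -z); pixel columns grow to the right and rows downward; lengths in mm; the calibration is good to about 2 mm. A picture is of the moment at which its call begins.
- job.job_done(): hands the job in; it is judged then, once.
Trained networks look in the newest picture that a camera, given by its name, has taken for a name from the list of things; names that differ only in an ending like _2 or _b are one class to them, and where a whole thing is asked for, a point or a joint stands for the part that bears it (a point fixed in the world has none). Each returns a list of dicts, best first, with "confidence" (0 to 1); they miss things now and then, are a little off and sometimes report something else, mostly with a low value. They report only what shows in the picture. A call takes as long as a camera call. They do not tell look-alikes from the thing itself.
- finder.recognise(camera, query): "rect" ([centre column, centre row, width, height] in pixels, round what is visible of it).
The state is a dict: "time_s": time; "q": joint angles; "qd": joint speeds; "effort": joint torques, N m; "tool_pos": TCP position; "tcp_rot": TCP orientation; "wrist_force": force on the tool from outside, world axes, zero at the start; "wrist_torque": the same for the moment, N m; "gripper_width": opening from 0.0 (shut) to 1.0 (fully open); "grasp_force": force on a finger pad.
Only numpy, scipy, OpenCV 4.12 (cv2) and the standard library are available. Lean on these libraries where they do the work, as an engineer would, in place of code of your own. Each camera call takes 0.05 s, during which the arm holds its last target. There are 200 camera calls.

## Working session

There is one attempt and no reset: what is moved stays moved. The work goes in short steps, Python scripts to look and compute and a tool call to move; the robot and the scene stay as the last step left them, time stands still between calls to the robot, and variables do not carry over. Pictures are saved under pics/ and viewed, at most 12 in all, crops included, and the job is handed in when it is done.

Besides the shell and the picture viewer there is one more tool, called after "Request:" as name(argument=value, ...) on one line, values as JSON. carry_out: Moves the arm, as the interface text tells. Its arguments: {"type":"object","properties":{"plan":{"type":"array","items":{"type":"array","items":{"type":"number"}}}},"required":["plan"]}

```bash
mkdir -p pics; ls
cat > h.py <<'E'
import numpy as np, cv2, pickle
from rig import bot, imaging, job, finder
def grab(n):
    f=imaging.grab_frame(n); pickle.dump(f,open(f'/tmp/{n}.pkl','wb')); return f
def cloud(f):
    D=f['depth']; h,w=D.shape; fl=h/2/np.tan(np.radians(f['vertical_fov'])/2)
    K=np.array([[fl,0,f['cx']],[0,fl,f['cy']],[0,0,1]])
    v,u=np.mgrid[:h,:w]; p=np.stack([u,v],-1).reshape(-1,1,2).astype(np.float64)
    s=cv2.undistortPoints(p,K,np.array([f['k1'],0,0,0,0.])).reshape(h,w,2)
    P=np.stack([s[...,0]*D,-s[...,1]*D,-D,np.ones_like(D)],-1)@np.array(f['extrinsics']).T
    P=P[...,:3]; P[D==0]=np.nan; return P
E
python3 - <<'E'
from h import *
for n in('scene','top'):
    f=grab(n); cv2.imwrite(f'pics/{n}0.png',f['color'])
    for q in('bin_blue','ball_blue1_center','tray'):
        print(n,q,[(round(d['confidence'],2),np.round(d['rect']).tolist()) for d in finder.recognise(n,q)])
    P=cloud(f); print(np.array(f['extrinsics'])[:3,3])
    hsv=cv2.cvtColor(f['color'],cv2.COLOR_BGR2HSV)
    m=(hsv[...,0]>95)&(hsv[...,0]<125)&(hsv[...,1]>110)&(hsv[...,2]>60)
    k,l,st,c=cv2.connectedComponentsWithStats(m.astype(np.uint8))
    for i in range(1,k):
        if st[i,4]>30: print(st[i],np.round(np.nanmedian(P[l==i],0)))
print(bot.observe())
E
```

```text
pics
scene bin_blue [(0.92, [273.0, 207.0, 46.0, 44.0]), (0.69, [263.0, 141.0, 28.0, 53.0])]
scene ball_blue1_center [(0.66, [240.0, 249.0, 15.0, 17.0])]
scene tray [(0.82, [400.0, 279.0, 164.0, 128.0])]
[988.96359074 156.66856941 817.76814983]
[256 201  14   9  73] [ 531. -104.  105.]
top bin_blue [(0.92, [354.0, 178.0, 40.0, 55.0]), (0.75, [404.0, 270.0, 60.0, 62.0])]
top ball_blue1_center [(0.55, [361.0, 171.0, 17.0, 11.0])]
top tray [(0.88, [208.0, 153.0, 158.0, 107.0])]
[349.65646622  -7.58057831 828.91928668]
[265  13   8  28  98] [827.  80.  56.]
[351 148  15   9 111] [ 530. -106.  107.]
[411 285  16  13 118] [ 259. -219.  100.]
{'time_s': 0.4, 'q': array([ 1.33898351e+00,  1.25878733e-01, -3.97402020e-02,  1.40541112e+00,
        5.49369291e-05,  1.57081575e+00]), 'qd': array([-5.07157694e-04,  6.12074259e-06,  1.56990438e-04,  1.95361780e-03,
        2.70706625e-04, -6.08196343e-04]), 'effort': array([-5.06412277e-05, -4.35196996e+01,  3.52686954e+01,  4.36123562e-03,
       -1.62132119e-04,  3.15055352e-06]), 'tool_pos': array([120.58151162, 510.88724581, 231.18894097]), 'tcp_rot': array([ 1.15656710e-01,  9.93289238e-01, -1.12903845e-04, -4.07980674e-05]), 'wrist_force': array([-0.86687008, -0.28096706, -0.55556371]), 'wrist_torque': array([0.01807912, 0.02119506, 0.07953873]), 'grasp_force': 0.0, 'gripper_width': 1.0017950669343842}
```

View pics/top0.png

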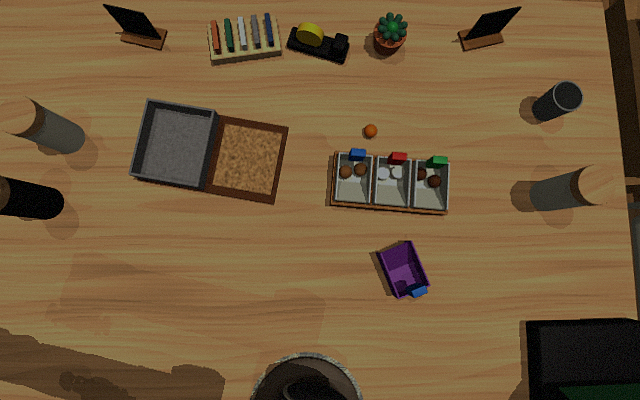

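View pics/scene0.png

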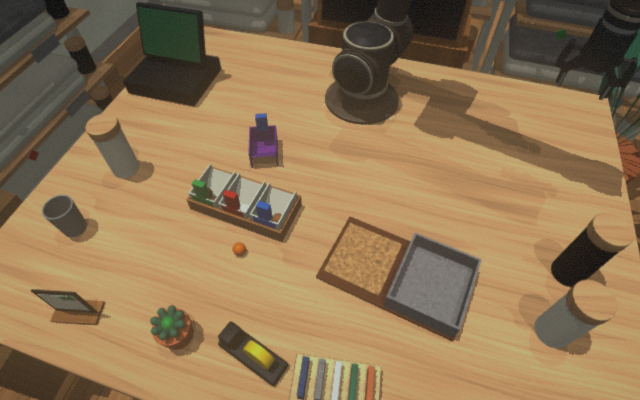

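The top view shows the frame with blue (358,155), red and green tabs; the blue bin is leftmost and holds brown balls. The tray is at (175,145), the cork at (248,158), and a purple decoy bin at (404,270). The scene view agrees with this.

Run:
```python
from h import *
ft=pickle.load(open('/tmp/top.pkl','rb'));fs=pickle.load(open('/tmp/scene.pkl','rb'))
P=cloud(ft);Ps=cloud(fs)
def tabs(P,f):
    hsv=cv2.cvtColor(f['color'],cv2.COLOR_BGR2HSV);z=P[...,2]
    reg=(P[...,0]>400)&(P[...,0]<620)&(P[...,1]<0)&(P[...,1]>-400)&(z>96)&(z<125)&(hsv[...,1]>110)
    k,l,st,c=cv2.connectedComponentsWithStats(reg.astype(np.uint8))
    for i in range(1,k):
        if st[i,4]>15:
            q=P[l==i];r=cv2.minAreaRect(q[:,:2].astype(np.float32))
            print('tab',st[i,4],hsv[l==i].mean(0).round(),q.mean(0).round(1),q.min(0).round(),q.max(0).round(),r)
for p,f in((P,ft),(Ps,fs)):
    tabs(p,f)
    z=p[...,2]
    m=(z>47)&(z<64)&(p[...,1]>130)&(p[...,1]<460)&(p[...,0]>380)&(p[...,0]<720)
    k,l,st,c=cv2.connectedComponentsWithStats(m.astype(np.uint8));i=1+np.argmax(st[1:,4])
    q=p[l==i];print('rim',len(q),np.median(q[:,2]),cv2.minAreaRect(q[:,:2].astype(np.float32)))
    m=(z>4)&(z<20)&(p[...,1]>60)&(p[...,1]<460)&(p[...,0]>380)&(p[...,0]<720)
    k,l,st,c=cv2.connectedComponentsWithStats(m.astype(np.uint8))
    for i in range(1,k):
        if st[i,4]>800:q=p[l==i];print('flat',len(q),np.median(q[:,2]),cv2.minAreaRect(q[:,:2].astype(np.float32)))
    m=(z>32)&(z<68)&(p[...,1]>-400)&(p[...,1]<0)&(p[...,0]>400)&(p[...,0]<620)
    k,l,st,c=cv2.connectedComponentsWithStats(m.astype(np.uint8));i=1+np.argmax(st[1:,4])
    q=p[l==i];print('frame',len(q),cv2.minAreaRect(q[:,:2].astype(np.float32)))
# purple bin profile: top view, in its own frame
hsv=cv2.cvtColor(ft['color'],cv2.COLOR_BGR2HSV)
a=cv2.resize(ft['color'][235:305,370:440],(480,480),interpolation=cv2.INTER_CUBIC)
b=cv2.resize(fs['color'][105:245,180:310],(446,480),interpolation=cv2.INTER_CUBIC)
cv2.imwrite('pics/crop1.png',np.clip(np.hstack([a[:,:340],b]).astype(float)*1.5,0,255).astype(np.uint8))
```

```text
tab 131 [108. 198. 108.] [ 528.5 -105.2  105.8] [ 521. -120.   96.] [538. -91. 109.] ((529.2528076171875, -105.34485626220703), (28.928861618041992, 15.758761405944824), 85.05952453613281)
tab 138 [ 12. 212. 113.] [ 520.9 -186.4  105.7] [ 513. -201.   97.] [ 530. -172.  110.] ((521.958740234375, -187.19737243652344), (28.979124069213867, 16.458515167236328), 86.4234619140625)
tab 137 [ 64. 178.  91.] [ 513.7 -266.4  105.7] [ 506. -284.   97.] [ 523. -253.  109.] ((514.3768310546875, -268.1515808105469), (30.44707489013672, 16.315269470214844), 85.7713394165039)
rim 1033 55.0042465760564 ((567.8756103515625, 282.0909118652344), (150.6976776123047, 172.0906524658203), 79.47179412841797)
flat 3947 13.780832461598607 ((571.982421875, 288.74615478515625), (126.20375061035156, 158.5392303466797), 79.62599182128906)
flat 5581 11.731447908488462 ((552.9931030273438, 205.12791442871094), (311.50372314453125, 181.70851135253906), 80.10523223876953)
frame 2998 ((480.44512939453125, -183.2579803466797), (251.36070251464844, 114.3078384399414), 84.51483154296875)
tab 65 [ 56. 121. 134.] [ 517.2 -
[... 325 characters left out ...]
8728256225586)
tab 73 [111. 141. 158.] [ 531.4 -104.4  104.7] [ 522. -118.  101.] [539. -91. 107.] ((531.7932739257812, -104.02253723144531), (27.113492965698242, 16.409711837768555), 80.92323303222656)
rim 985 53.75601061588486 ((567.1198120117188, 283.4570617675781), (149.60089111328125, 173.59825134277344), 79.49214172363281)
flat 5132 10.094770971239768 ((554.087890625, 206.83575439453125), (309.4731140136719, 181.7947998046875), 79.60395812988281)
flat 4005 12.773616755351213 ((556.7632446289062, 285.26715087890625), (139.63865661621094, 143.96380615234375), 79.31620788574219)
frame 2896 ((481.4779052734375, -182.107177734375), (253.2318572998047, 118.59989929199219), 84.58287048339844)
```

View pics/crop1.png

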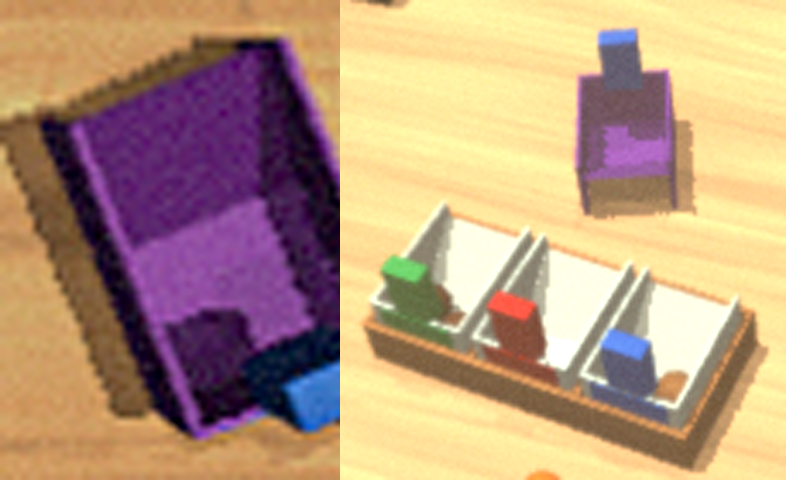

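The crop shows side walls that run the full length as skirts, with the chute between them, so the bin is a rectangular box seen from the side. The tool can only point down, so I'll grip the tab across its width. Pushing the bin's front against the tray wall will then pivot it in the pads. I'll move to a hover over the tab first.

Request:
carry_out(plan=[[0.35, -3.1, -3.8, 0, -7.8], [0.35, -3.1, -3.8, 0, 0], [0.35, -3.1, -3.8, 0, 0], [0.35, -3.1, -3.8, 0, 0], [0.35, -3.1, -3.8, 0, 0]])

```text
time_s: 1.02
tool_pos: [251.5, 302.4, 231.5]
tcp_rot: [0.048, 0.999, 0.0, 0.0]
wrist_force: [0.6, -0.4, 0.0]
gripper_width: 0.654
grasp_force: 0.0
```

Request:
carry_out(plan=[[0.35, -3.1, -3.8, 0, 0], [0.35, -3.1, -3.8, 0, 0], [0.35, -3.1, -3.8, 0, 0], [0.35, -3.1, -3.8, 0, 0], [0.35, -3.1, -3.8, 0, 0]])

```text
time_s: 1.65
tool_pos: [387.8, 98.3, 231.6]
tcp_rot: [0.048, 0.999, 0.0, 0.0]
wrist_force: [1.1, 0.5, 0.1]
gripper_width: 0.649
grasp_force: 0.0
```

Request:
carry_out(plan=[[0.35, -3.1, -3.8, 0, 0], [0.35, -3.1, -3.8, 0, 0], [0.35, -3.1, -3.8, 0, 0], [0.35, -3.1, -3.8, 0, 0], [0.35, 0, 0, 0, 0]])

```text
time_s: 2.28
tool_pos: [497.2, -65.8, 230.5]
tcp_rot: [0.05, 0.999, -0.0, -0.0]
wrist_force: [-0.6, -0.3, 0.2]
gripper_width: 0.65
grasp_force: 0.0
```

Request:
carry_out(plan=[[0.35, -3.68, -3.55, 0, 0], [0.35, 0, 0, 4, 0], [0.35, 0, 0, 4, 0], [0.35, 0, 0, 2, 0], [0.35, 0, 0, 0, 0]])

```text
time_s: 2.9
tool_pos: [527.7, -101.3, 129.9]
tcp_rot: [0.047, 0.999, 0.0, -0.002]
wrist_force: [-0.3, -0.8, 0.6]
gripper_width: 0.654
grasp_force: 0.0
```

Run:
```python
from h import *
for n in ('scene','top'):
    f=grab(n)
    r=(slice(140,260),slice(180,320)) if n=='scene' else (slice(110,230),slice(300,440))
    cv2.imwrite(f'/tmp/{n}c.png',cv2.resize(f['color'][r],(400,343),interpolation=cv2.INTER_CUBIC))
cv2.imwrite('pics/hov.png',np.hstack([cv2.imread('/tmp/scenec.png'),cv2.imread('/tmp/topc.png')]))
print(bot.observe()['tool_pos'])
```

```text
[ 529.3783938  -101.75221501  132.27686869]
```

View pics/hov.png

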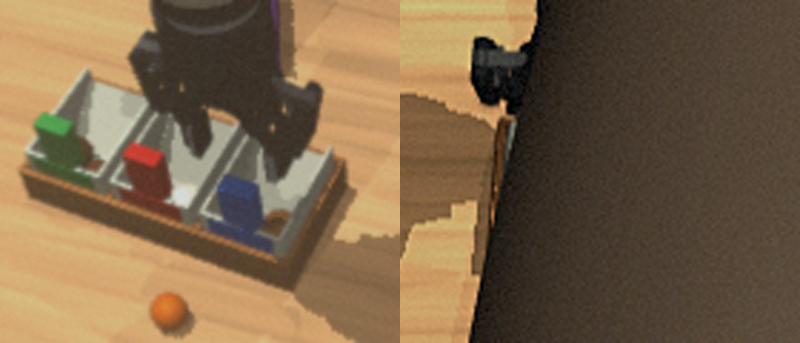

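The scene crop shows the fingers straddling the blue tab from above, tips at about (195,150) and (270,170) in the crop. I'll descend, grip and lift.

Request:
carry_out(plan=[[0.35, -0.12, -0.3, 2, 0], [0.35, 0, 0, 2, 0], [0.35, 0, 0, 2, 0], [0.35, 0, 0, 0, 0], [0.35, 0, 0, 0, 0]])

```text
time_s: 3.62
tool_pos: [531.0, -105.4, 72.9]
tcp_rot: [0.048, 0.999, -0.0, 0.001]
wrist_force: [0.7, -0.1, -0.3]
gripper_width: 0.65
grasp_force: 0.0
```

Request:
carry_out(plan=[[0.8, 0, 0, 0, 0], [0.8, 0, 0, 0, 0], [0.8, 0, 0, 0, 0], [0.8, 0, 0, 0, 0], [0.8, 0, 0, 0, 0]])

```text
time_s: 4.25
tool_pos: [531.0, -105.4, 72.6]
tcp_rot: [0.048, 0.999, -0.0, 0.001]
wrist_force: [-0.3, -0.4, 6.4]
gripper_width: 0.34
grasp_force: 59.5
```

Request:
carry_out(plan=[[0.8, 0, 0, -1, 0], [0.8, 0, 0, -1.5, 0], [0.8, 0, 0, -2, 0], [0.8, 0, 0, -2.5, 0], [0.8, 0, 0, -3, 0]])

```text
time_s: 4.88
tool_pos: [529.8, -105.3, 172.6]
tcp_rot: [0.048, 0.999, 0.0, -0.0]
wrist_force: [0.6, 0.5, -1.4]
gripper_width: 0.338
grasp_force: 59.3
```

Request:
carry_out(plan=[[0.8, 0, 0, -3, 0], [0.8, 0, 0, -1, 0], [0.8, 0, 0, 0, 0], [0.8, 0, 0, 0, 0], [0.8, 0, 0, 0, 0]])

```text
time_s: 5.5
tool_pos: [529.6, -105.2, 210.1]
tcp_rot: [0.048, 0.999, 0.0, -0.001]
wrist_force: [-0.2, -0.3, -1.4]
gripper_width: 0.343
grasp_force: 59.3
```

Run:
```python
from h import *
f=grab('scene'); cv2.imwrite('pics/lift.png',cv2.resize(f['color'][80:280,140:420],(784,560),interpolation=cv2.INTER_CUBIC))
o=bot.observe();print(o['tool_pos'],o['tcp_rot'],o['q'])
```

```text
[ 529.72564098 -105.27440137  210.27153559] [ 4.77997578e-02  9.98856549e-01  1.12970253e-04 -8.74306147e-04] [-1.96158646e-01  1.56404000e-01 -4.98807158e-02  1.36627441e+00
 -3.49808454e-05 -1.00522620e-01]
```

View pics/lift.png

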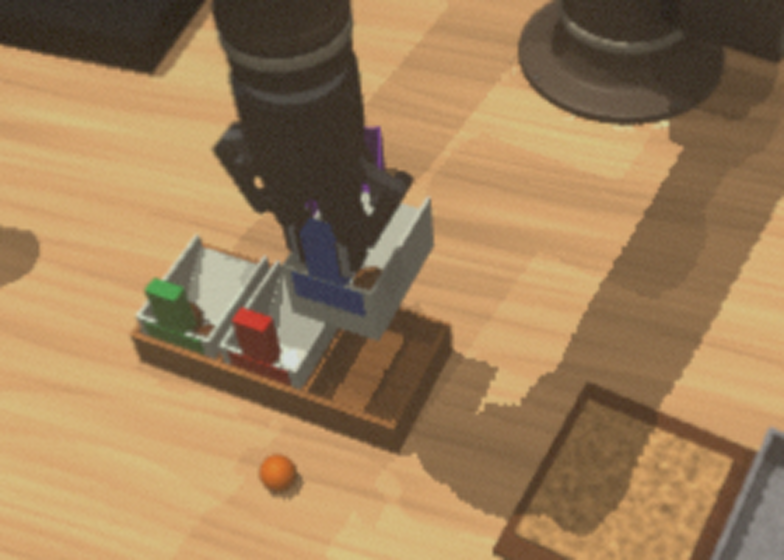

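The bin is out of the frame, level, with a brown ball visible inside at (368,275). Next I'll move it over the cork and turn its lip toward the tray.

Request:
carry_out(plan=[[0.8, 0.2, 3, 0, 0], [0.8, 0.4, 5, 0, 0], [0.8, 0.4, 5, 0, 0], [0.8, 0.3, 4.8, 0, 0], [0.8, 0.2, 3, 0, 0]])

```text
time_s: 6.18
tool_pos: [534.7, 105.2, 210.7]
tcp_rot: [0.047, 0.999, -0.0, -0.0]
wrist_force: [0.9, 0.9, -1.3]
gripper_width: 0.34
grasp_force: 59.6
```

Request:
carry_out(plan=[[0.8, 0, 0, 0, 6], [0.8, 0, 0, 0, 9], [0.8, 0, 0, 0, 9], [0.8, 0, 0, 0, 9], [0.8, 0, 0, 0, 9]])

```text
time_s: 6.8
tool_pos: [534.9, 103.1, 210.7]
tcp_rot: [0.405, 0.914, -0.0, -0.0]
wrist_force: [0.4, 0.0, -2.1]
gripper_width: 0.34
grasp_force: 59.7
```

Request:
carry_out(plan=[[0.8, 0, 0, 0, 9], [0.8, 0, 0, 0, 9], [0.8, 0, 0, 0, 9], [0.8, 0, 0, 0, 9], [0.8, 0, 0, 0, 9]])

```text
time_s: 7.42
tool_pos: [534.8, 103.1, 210.7]
tcp_rot: [0.724, 0.69, -0.0, -0.0]
wrist_force: [-0.3, 0.3, -1.8]
gripper_width: 0.347
grasp_force: 59.7
```

Request:
carry_out(plan=[[0.8, 0, 0, 0, 7.8], [0.8, 0, 0, 3, 0], [0.8, 0, 0, 0, 0], [0.8, 0, 0, 0, 0], [0.8, 0, 0, 0, 0]])

```text
time_s: 8.05
tool_pos: [535.6, 103.2, 182.3]
tcp_rot: [0.768, 0.641, 0.001, 0.0]
wrist_force: [0.2, -0.5, -1.5]
gripper_width: 0.342
grasp_force: 59.9
```

```bash
cat >> h.py <<'E'
from scipy.spatial.transform import Rotation as Ro
T0=np.array([553.6,206.8]); YT=np.radians(-10.3)
RT=np.array([[np.cos(YT),-np.sin(YT)],[np.sin(YT),np.cos(YT)]])
def st():
    o=bot.observe();R=Ro.from_quat(o['tcp_rot']).as_matrix()
    print('tray xy',(RT.T@(o['tool_pos'][:2]-T0)).round(1),'z',round(o['tool_pos'][2],1),'toolx in tray',(RT.T@R[:2,0]).round(3),'down',R[:,2].round(3),'F',o['wrist_force'].round(1),'t',o['time_s'],'q',o['q'].round(2))
E
python3 - <<'E'
from h import *
st()
f=grab('scene'); cv2.imwrite('pics/pre.png',cv2.resize(f['color'][120:340,260:540],(764,600),interpolation=cv2.INTER_CUBIC))
E
```

```text
tray xy [   0.8 -105.1] z 182.3 toolx in tray [-0.  1.] down [ 0.001  0.    -1.   ] F [ 0.2 -0.5 -1.5] t 8.05 q [ 0.19  0.17 -0.1   1.3  -0.    1.94]
```

View pics/pre.png

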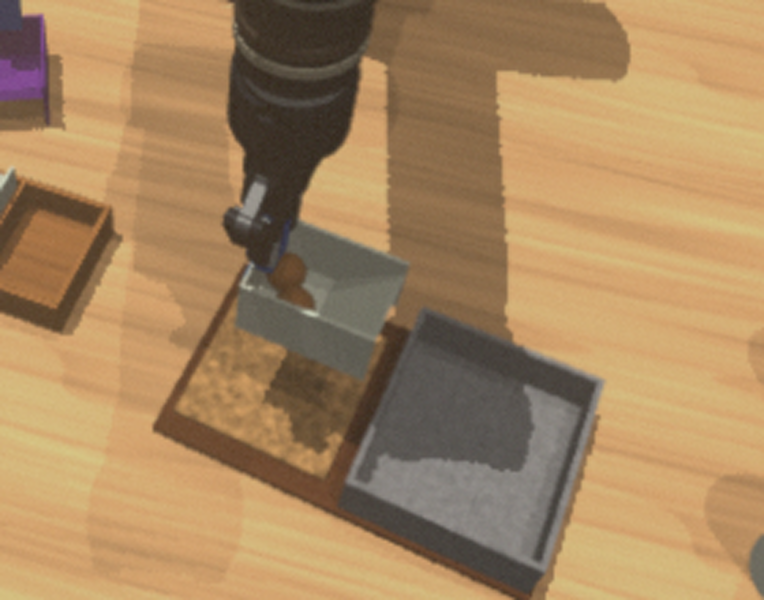

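Request:
carry_out(plan=[[0.8, 0, 0, 3.5, 0], [0.8, 0, 0, 4, 0], [0.8, 0, 0, 0, 0], [0.8, 1.5, 0, 0, 0], [0.8, 0.4, 0, 0, 0]])

```text
time_s: 8.72
tool_pos: [539.2, 120.0, 108.7]
tcp_rot: [0.768, 0.641, -0.001, 0.003]
wrist_force: [-5.2, -17.7, 9.6]
gripper_width: 0.34
grasp_force: 61.6
```

Request:
carry_out(plan=[[0.8, 0.4, 0, -0.4, 0], [0.8, 0.4, 0, -0.4, 0], [0.8, 0, 0, 0, 0]])

```text
time_s: 9.1
tool_pos: [540.8, 128.8, 116.8]
tcp_rot: [0.768, 0.641, -0.0, 0.002]
wrist_force: [-2.8, -7.9, 1.4]
gripper_width: 0.345
grasp_force: 60.9
```

Run:
```python
from h import *
st()
```

```text
tray xy [  1.4 -79.1] z 116.8 toolx in tray [0. 1.] down [ 0.003 -0.004 -1.   ] F [-2.8 -7.9  1.4] t 9.1 q [ 0.24  0.21 -0.2   1.17 -0.    1.99]
```

Request:
carry_out(plan=[[0.8, 0.6, 0, -0.5, 0], [0.8, 0.6, 0, -0.5, 0], [0.8, 0.7, 0, -0.4, 0], [0.8, 0.7, 0, -0.4, 0], [0.8, 0.7, 0, -0.4, 0]])

```text
time_s: 9.72
tool_pos: [546.7, 161.9, 138.5]
tcp_rot: [0.768, 0.641, 0.0, 0.002]
wrist_force: [-0.6, -4.6, -3.2]
gripper_width: 0.341
grasp_force: 60.7
```

Request:
carry_out(plan=[[0.8, 0.7, 0, -0.3, 0], [0.8, 0.7, 0, -0.2, 0], [0.8, 0, 0, 0, 0]])

```text
time_s: 10.1
tool_pos: [549.4, 176.1, 143.6]
tcp_rot: [0.767, 0.641, 0.001, 0.002]
wrist_force: [-0.9, -5.4, 2.4]
gripper_width: 0.341
grasp_force: 61.2
```

Run:
```python
from h import *
st()
f=grab('scene'); cv2.imwrite('pics/tip1.png',cv2.resize(f['color'][120:340,260:540],(764,600),interpolation=cv2.INTER_CUBIC))
```

```text
tray xy [  1.3 -30.9] z 143.6 toolx in tray [-0.001  1.   ] down [ 0.003 -0.001 -1.   ] F [-0.9 -5.4  2.4] t 10.1 q [ 0.31  0.23 -0.1   1.23 -0.    2.06]
```

View pics/tip1.png

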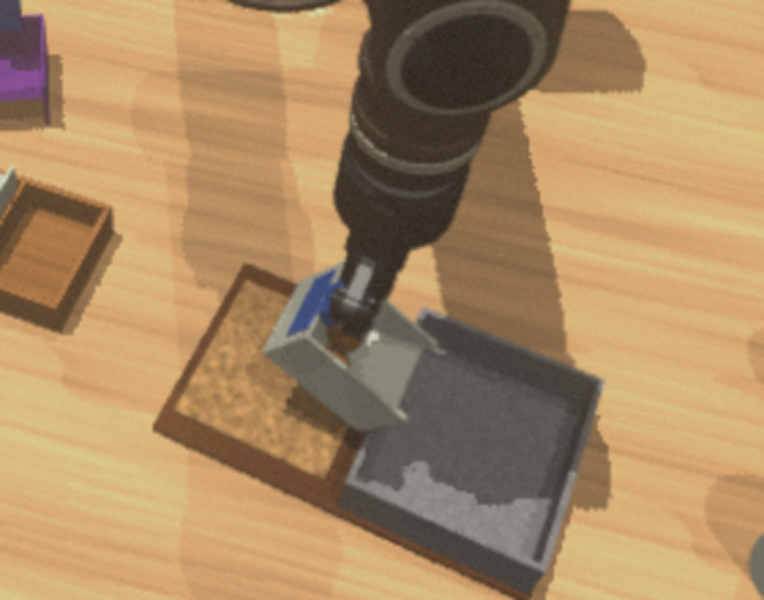

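The bin is pivoting in the pads as planned, at about 33° with the lip over the tray. I'll continue the arc.

Request:
carry_out(plan=[[0.8, 0.8, 0, -0.3, 0], [0.8, 0.8, 0, -0.2, 0], [0.8, 0.8, 0, -0.1, 0], [0.8, 0.8, 0, 0, 0], [0.8, 0.8, 0, 0, 0]])

```text
time_s: 10.78
tool_pos: [556.3, 215.5, 149.3]
tcp_rot: [0.768, 0.641, 0.001, 0.001]
wrist_force: [-1.1, -3.9, 0.5]
gripper_width: 0.342
grasp_force: 61.0
```

Request:
carry_out(plan=[[0.8, 0.8, 0, 0, 0], [0.8, 0.8, 0, 0.2, 0], [0.8, 0.5, 0, 0.2, 0], [0.8, 0, 0, 0, 0], [0.8, 0, 0, 0, 0]])

```text
time_s: 11.4
tool_pos: [560.4, 237.4, 145.7]
tcp_rot: [0.767, 0.641, 0.002, 0.0]
wrist_force: [-0.6, -2.2, 7.5]
gripper_width: 0.341
grasp_force: 62.5
```

Request:
carry_out(plan=[[0.8, 0, 0, 0, 0], [0.8, 0, 0, 0, 0], [0.8, 0, 0, 0, 0], [0.8, 0, 0, 0, 0], [0.8, 0, 0, 0, 0]])

```text
time_s: 12.02
tool_pos: [560.5, 237.4, 145.7]
tcp_rot: [0.767, 0.641, 0.002, 0.0]
wrist_force: [-0.6, -1.8, 8.5]
gripper_width: 0.344
grasp_force: 62.4
```

Run:
```python
from h import *
st()
f=grab('scene'); cv2.imwrite('pics/tip2.png',cv2.resize(f['color'][120:340,260:540],(764,600),interpolation=cv2.INTER_CUBIC))
print([(round(d['confidence'],2),np.round(d['rect']).tolist()) for d in finder.recognise('scene','ball_blue1_center')])
```

```text
tray xy [ 1.3 31.3] z 145.7 toolx in tray [-0.001  1.   ] down [ 0.004  0.003 -1.   ] F [-0.6 -1.8  8.5] t 12.025 q [ 0.4   0.29 -0.02  1.25  0.    2.15]
[(0.71, [462.0, 285.0, 16.0, 11.0]), (0.48, [238.0, 249.0, 15.0, 13.0])]
```

View pics/tip2.png

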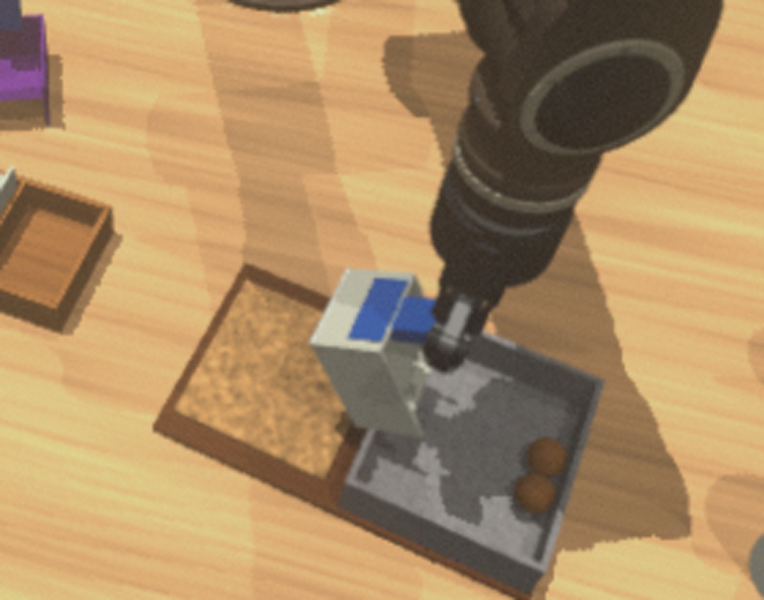

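Both brown balls, at (547,456) and (535,493), are in the tray and the bin is empty. To level the bin I'll go up and over, hook its underside on the near wall, and arc back.

Request:
carry_out(plan=[[0.8, 0, 0, -2.5, 0], [0.8, 2.4, 0, 0, 0], [0.8, 0, 0, 1.3, 0], [0.8, 0, 0, 1.2, 0], [0.8, 0, 0, 0, 0]])

```text
time_s: 12.75
tool_pos: [562.2, 259.2, 140.7]
tcp_rot: [0.768, 0.641, -0.002, -0.001]
wrist_force: [-0.4, -0.5, -1.0]
gripper_width: 0.339
grasp_force: 61.4
```

Request:
carry_out(plan=[[0.8, -0.6, 0, -0.1, 0], [0.8, -0.7, 0, -0.2, 0], [0.8, -0.7, 0, -0.2, 0], [0.8, -0.7, 0, -0.1, 0], [0.8, -0.7, 0, -0.1, 0]])

```text
time_s: 13.38
tool_pos: [557.8, 226.1, 151.4]
tcp_rot: [0.768, 0.641, 0.001, -0.0]
wrist_force: [-0.4, 4.6, 3.2]
gripper_width: 0.339
grasp_force: 62.1
```

Run:
```python
from h import *
st()
```

```text
tray xy [ 0.7 19.7] z 151.4 toolx in tray [-0.  1.] down [ 0.002  0.002 -1.   ] F [-0.4  4.6  3.2] t 13.375 q [ 0.38  0.28 -0.03  1.26  0.    2.13]
```

Request:
carry_out(plan=[[0.8, -0.7, 0, 0, 0], [0.8, -0.7, 0, 0, 0], [0.8, -0.8, 0, 0, 0], [0.8, -0.8, 0, 0.1, 0], [0.8, -0.8, 0, 0.2, 0]])

```text
time_s: 14.0
tool_pos: [550.9, 188.2, 148.4]
tcp_rot: [0.768, 0.641, 0.001, 0.0]
wrist_force: [-0.5, 4.4, 8.2]
gripper_width: 0.341
grasp_force: 63.8
```

Request:
carry_out(plan=[[0.8, -0.7, 0, 0.2, 0], [0.8, -0.7, 0, 0.2, 0], [0.8, -0.7, 0, 0.3, 0], [0.8, -0.7, 0, 0.4, 0], [0.8, 0, 0, 0, 0]])

```text
time_s: 14.62
tool_pos: [545.6, 159.3, 137.2]
tcp_rot: [0.768, 0.64, -0.0, 0.001]
wrist_force: [-0.2, 0.1, 7.9]
gripper_width: 0.345
grasp_force: 63.8
```

Run:
```python
from h import *
st()
f=grab('scene'); cv2.imwrite('pics/lev.png',cv2.resize(f['color'][120:340,260:540],(764,600),interpolation=cv2.INTER_CUBIC))
```

```text
tray xy [  0.6 -48.1] z 137.2 toolx in tray [0.001 1.   ] down [ 0.001 -0.002 -1.   ] F [-0.2  0.1  7.9] t 14.625 q [ 0.29  0.22 -0.13  1.22 -0.    2.04]
```

View pics/lev.png

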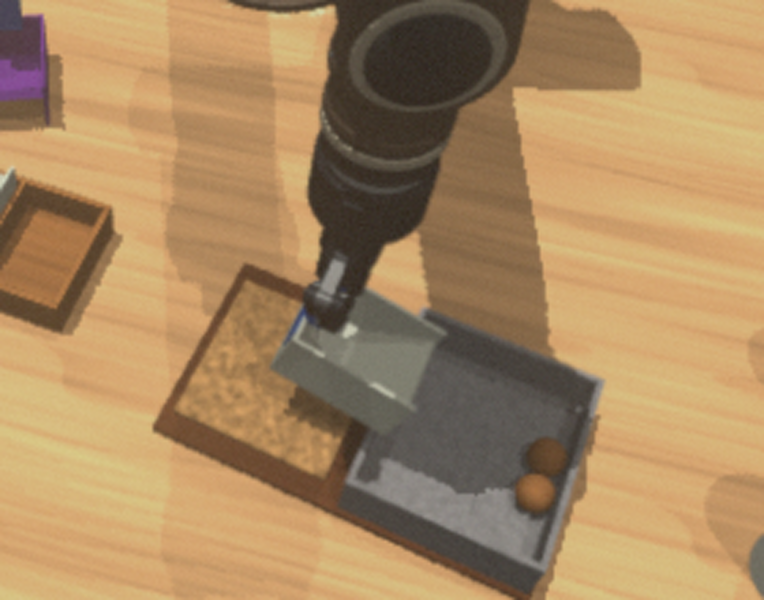

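The bin is at about 15° and the balls stay in the tray. I'll finish levelling, then back off over the pad.

Request:
carry_out(plan=[[0.8, -0.6, 0, 0.3, 0], [0.8, -0.6, 0, 0.4, 0], [0.8, -0.6, 0, 0.4, 0], [0.8, -0.5, 0, 0.4, 0], [0.8, -0.2, 0, 0, 0]])

```text
time_s: 15.3
tool_pos: [541.0, 135.5, 121.3]
tcp_rot: [0.768, 0.641, -0.0, 0.0]
wrist_force: [-0.2, 2.5, 2.4]
gripper_width: 0.343
grasp_force: 61.2
```

Request:
carry_out(plan=[[0.8, 0, 0, -2, 0], [0.8, -2.5, 0, 0, 0], [0.8, -2.5, 0, 0, 0], [0.8, 0, 0, 3, 0], [0.8, 0, 0, 0, 0]])

```text
time_s: 15.92
tool_pos: [529.7, 85.8, 108.6]
tcp_rot: [0.768, 0.641, -0.003, -0.001]
wrist_force: [-0.1, -0.5, -2.0]
gripper_width: 0.341
grasp_force: 60.6
```

Run:
```python
from h import *
st()
f=grab('scene'); P=cloud(f); cv2.imwrite('pics/pad.png',cv2.resize(f['color'][120:340,260:540],(764,600),interpolation=cv2.INTER_CUBIC))
```

```text
tray xy [  -1.9 -123.3] z 108.6 toolx in tray [0.001 1.   ] down [-0.006 -0.003 -1.   ] F [-0.1 -0.5 -2. ] t 15.925 q [ 0.16  0.18 -0.25  1.15 -0.    1.91]
```

View pics/pad.png

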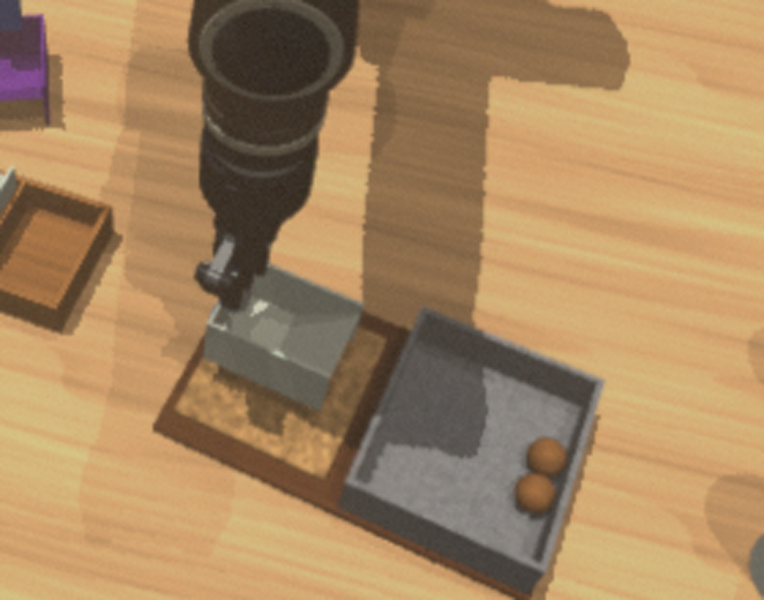

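The bin hangs nearly level over the cork, its body around (285,335). I'll lower it in small steps to contact.

Request:
carry_out(plan=[[0.8, 0, 0, 1.2, 0], [0.8, 0, 0, 0.8, 0], [0.8, 0, 0, 0.5, 0], [0.8, 0, 0, 0.3, 0], [0.8, 0, 0, 0, 0]])

```text
time_s: 16.6
tool_pos: [532.2, 87.4, 83.2]
tcp_rot: [0.768, 0.641, -0.0, -0.0]
wrist_force: [-0.6, -0.9, -1.1]
gripper_width: 0.344
grasp_force: 60.8
```

Request:
carry_out(plan=[[0.8, 0, 0, 0.2, 0], [0.8, 0, 0, 0, 0], [0.8, 0, 0, 0, 0]])

```text
time_s: 16.98
tool_pos: [532.3, 87.4, 81.4]
tcp_rot: [0.768, 0.641, 0.0, 0.0]
wrist_force: [0.3, 0.2, -1.8]
gripper_width: 0.34
grasp_force: 60.8
```

Request:
carry_out(plan=[[0.8, 0, 0, 0.2, 0], [0.8, 0, 0, 0.1, 0], [0.8, 0, 0, 0, 0]])

```text
time_s: 17.35
tool_pos: [532.4, 87.2, 78.7]
tcp_rot: [0.768, 0.641, 0.0, 0.0]
wrist_force: [-0.8, -0.4, 2.8]
gripper_width: 0.336
grasp_force: 61.4
```

Request:
carry_out(plan=[[0.8, 0, 0, 0.15, 0], [0.8, 0, 0, 0, 0]])

```text
time_s: 17.6
tool_pos: [532.5, 86.8, 78.0]
tcp_rot: [0.768, 0.641, 0.0, 0.001]
wrist_force: [-3.6, -5.2, 9.8]
gripper_width: 0.34
grasp_force: 62.1
```

The bin is down on the pad, with contact at the expected height. I'll open to a limited width, then fully, and retreat upward.

Request:
carry_out(plan=[[0.4, 0, 0, 0, 0], [0.4, 0, 0, 0, 0], [0.3, 0, 0, 0, 0], [0.3, 0, 0, 0, 0], [0.3, 0, 0, 0, 0]])

```text
time_s: 18.23
tool_pos: [532.2, 87.4, 76.7]
tcp_rot: [0.768, 0.641, -0.0, -0.0]
wrist_force: [0.1, -0.6, 0.2]
gripper_width: 0.696
grasp_force: 0.0
```

Request:
carry_out(plan=[[0.3, 0, 0, -1, 0], [0.3, 0, 0, -3, 0], [0.3, 0, 0, -5, 0], [0.3, 0, 0, -5, 0], [0.3, 0, 0, 0, 0]])

```text
time_s: 18.85
tool_pos: [534.3, 87.7, 222.0]
tcp_rot: [0.768, 0.641, 0.004, 0.002]
wrist_force: [0.4, 0.4, 0.0]
gripper_width: 0.7
grasp_force: 0.0
```

Request:
carry_out(plan=[[0.3, -3, -5, 0, 0], [0.3, -3, -5, 0, 0], [0.3, -3, -5, 0, 0], [0.3, 0, 0, 0, 0], [0.3, 0, 0, 0, 0]])

```text
time_s: 19.48
tool_pos: [368.9, 25.6, 216.9]
tcp_rot: [0.768, 0.641, 0.001, 0.0]
wrist_force: [-0.2, 0.8, 0.5]
gripper_width: 0.697
grasp_force: 0.0
```

Run:
```python
from h import *
st()
f=grab('scene'); P=cloud(f); cv2.imwrite('pics/end.png',cv2.resize(f['color'][120:340,260:540],(764,600),interpolation=cv2.INTER_CUBIC))
XY=(P[...,:2]-T0)@RT; z=P[...,2]
m=(abs(XY[...,0])<60)&(XY[...,1]>-170)&(XY[...,1]<-3)&(z>62)&(z<72)
q=XY[m]; print('rim',m.sum(),np.median(z[m]),cv2.minAreaRect(q.astype(np.float32)))
for lo,hi in((-150,-110),(-110,-70),(-70,-20)):
    k=m&(XY[...,1]>lo)&(XY[...,1]<hi); print(lo,k.sum(),np.percentile(z[k],[50,90]) if k.any() else 0)
m=(abs(XY[...,0])<40)&(XY[...,1]>-170)&(XY[...,1]<-80)&(z>90)
print('tab',m.sum(),XY[m].mean(0),z[m].max())
```

```text
tray xy [-149.3 -211.3] z 216.9 toolx in tray [-0.  1.] down [ 0.001  0.    -1.   ] F [-0.2  0.8  0.5] t 19.475 q [ 0.07 -0.17 -0.36  1.38  0.    1.82]
rim 245 65.61223124864443 ((0.4921607971191406, -85.52336120605469), (74.82684326171875, 101.1884765625), 0.37712380290031433)
-150 81 [65.49109943 69.16806383]
-110 88 [65.51104836 67.23417565]
-70 76 [65.99838435 68.27678872]
tab 151 [   4.37829111 -126.10038426] 114.84223405780676
```

View pics/end.png

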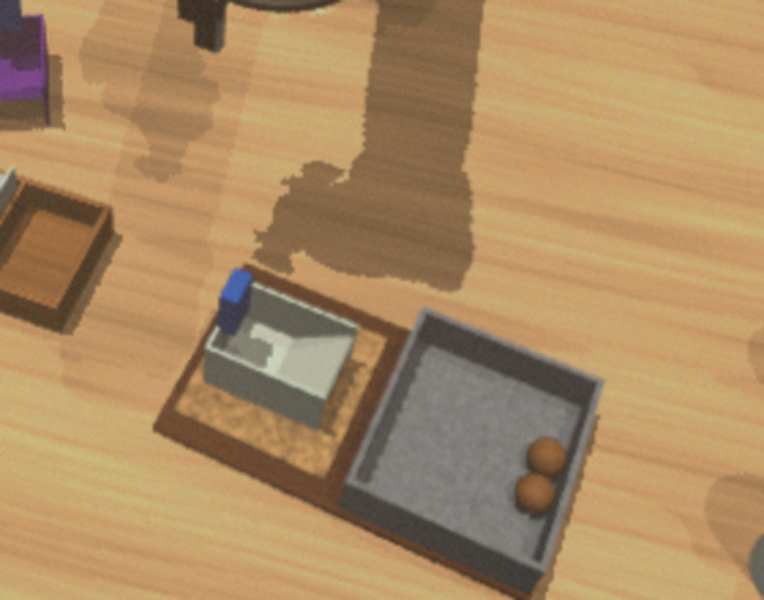

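The bin stands flat on the cork, its centre measured at (0,-85) in the tray frame with the rim level at 66 mm. Both balls, at (547,456) and (535,493), are in the tray, so I'm handing in.

```bash
python3 -c "
from rig import job
print(job.job_done())"
```

```text
the job is handed in; nothing more can be done
None
```

The job is handed in; the verdict was not shown. By my last camera check, both cedar balls are in the grey tray, and the empty blue-tabbed bin stands level and released on the cork pad, about 5 mm from its centre, after about 20 s.

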